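# Pin a dental model into the trimming station and shut its guard

### The arm

A 6-joint arm with a two-finger parallel gripper is mounted at the origin on the work surface. World frame = base frame: x ahead of the robot, y to its left, z up, the work surface at z = 0. Lengths are in m, angles in rad, forces in N, time in s.
With the tool pointing down it reaches from about 0.275 to 0.75 m from the base axis. Payload 10.2 kg.
Tool frame: the origin (TCP) lies between the finger pads; the fingertips stand tips_ahead ahead of it and the grasp point (between the pads) lies 3 mm ahead of it (tips_ahead is the distance from the TCP to the fingertips, in m); z points along the fingers, y is the line along which they close (so a half turn about z gives the same grasp; the last joint's range is limited). The gripper opens to 88 mm and grips with 3 to 60 N. Pads are 18 mm wide; open, the fingers measure 123 mm over their backs; the gripper's body (75 mm by 187 mm) begins 45 mm behind the grasp point.
Start: joints at [1.046, 0.313, 1.498, -0, 1.331, -0.223], TCP at [0.156, 0.501, 0.261] pointing down, gripper open.
Joint ranges: [-2.94, 2.94], [-0.97, 2.17], [0.19, 2.56], [-1.23, 4.37], [0.02, 3.11], [-2.88, 2.88]. Speed limits (rad/s): [2.39, 2.39, 3.01, 3.14, 3.14, 3.14].

### API

Orientations are given as [roll, pitch, yaw] about the fixed x, y, z axes, in that order (R = Rz(yaw) Ry(pitch) Rx(roll)).
In Python, from station import * gives the robot as it stands.
- The arm moves only by the shell command python3 -m pendant 'ROWS'. ROWS is JSON, a list of rows, each a list of 3 entries, a list of its own where there are three numbers: the shift along the tool's x, y, z in mm, then the turn, a rotation vector about the tool's x, y, z in degrees, then the opening, from 0 (shut) to 1 (fully open). In form: [[[x, y, z], [rx, ry, rz], jaw], ...]. A call has 1 to 8 rows; each row is the pose to reach, as a shift and turn from the pose commanded when the call began, along the tool's axes at that moment; what a row does not reach only later rows make up. A row lasts 1/8 s, in which the tool goes at most 62.5 mm and 10.7 degrees, less where a joint would pass 70% of its speed; a pose out of reach is approached as far as the arm can. A call with a gripper value outside its range is refused whole. The fingers move at their own pace and stop on an object; the grip force is fixed at half the most. Time passes only in rows, so rows that repeat a pose let the fingers close. It gives the time, the measured TCP pose, the force, the opening and the grip force at its end, in the units of the state.
- state(): the state, without advancing time (a new reading comes with each control period).
- camera(name): name is "side" or "top" or "wrist"; returns (picture, depth): 480x640x3 uint8, red, green, blue; 480x640 float32, m along the optical axis (not along the pixel's ray), 0 where there is no reading.
- camera_model(name): a dict with "fx", "fy", "cx", "cy" (pixels), "extrinsics" (4x4, takes a point from world to camera coordinates). Camera axes: x right, y up, looking along -z (the intrinsics and any distortion apply to the point x, -y, -z); pixel columns grow to the right and rows downward; lengths in m; the calibration is good to about 2 mm. A picture is of the moment at which its call begins: read the wrist's pose just before it. camera_model takes no time and is no camera call; for the wrist camera it gives the pose at the moment of the call.
- sign_off(): hands the job in; it is judged then, once.
Trained networks look in the newest picture that a camera, given by its name, has taken for a name from the list of things; names that differ only in an ending like _2 or _b are one class to them, and where a whole thing is asked for, a point or a joint stands for the part that bears it (a point fixed in the world has none). Each returns a list of dicts, best first, with "confidence" (0 to 1); they miss things now and then, are a little off and sometimes report something else, mostly with a low value. They report only what shows in the picture. A call takes as long as a camera call. They do not tell look-alikes from the thing itself.
- look_for(target, camera): "centre" ([x, y, z] in m, in world coordinates, good to about 4 mm: the middle of the surface that is visible of it).
- masks_of(target, camera): "pixels" (480x640 bool, what is visible of it).
The state is a dict: "time_s": time; "joint_pos": joint angles; "dq": joint speeds; "effort": joint torques, N m; "tool_pos": TCP position; "tcp_rot": TCP orientation; "force": force on the tool from outside, world axes, zero at the start; "wrist_torque": the same for the moment, N m; "opening": opening from 0.0 (shut) to 1.0 (fully open); "finger_force": force on a finger pad.
Only numpy, scipy, OpenCV 4.12 (cv2) and the standard library are available. Lean on these libraries where they do the work, as an engineer would, in place of code of your own. Each camera call takes 0.05 s, during which the arm holds its last target. There are 200 camera calls.

### The job

Slide the trimming station's clear guard fully open and set the blue carrier plate over the station's steel pin, flat on the deck and square to it, with the plaster model towards the grinding wheel. Then push the red-tabbed hairpin clip through the pin's cross hole from the open side until its sprung leg snaps round the shank, let go of it, and slide the guard fully shut. Do the steps in that order and leave the other things on the bench where they are.

Things in the scene. Friction and masses are not known exactly. Their poses are not given: they have to be found in the camera images.
- guard (a joint): travel (m) of the guard, a clear upright panel in a yellow frame (180 mm wide, 9 mm thick, top edge 108 mm above the table) on a straight track along the robot-side edge of the station. 0 = shut (in front of the pin), 0.17 = fully open (in front of the motor housing); it opens along the station's +y and stays where left, friction about 1.5 N.
- guard_handle (a point): centre of the black grip on top of the guard, 14 mm thick (station x) x 60 mm long (station y) x 34 mm tall, about 125 mm above the table; it rides with the guard, axes as the station's. Open air on both sides: pinch it across its thickness from above.
- pin_hole (a point): centre of the cross hole in the station's fixed upright steel pin, 61 mm above the table. Pin 24 mm thick, chamfered top at 79 mm; hole 10 mm wide, 8.5 mm high, right through along this y axis, mouths flared. Axes are the station's: z up, +y from the pin to the grinding wheel and white motor housing, -y the open side where the clip goes in, -x the guard's (robot's) side. Place and yaw vary.
- pin_foot (a point): foot of the pin on its axis, at the height of the grey deck (25 mm above the table); axes as pin_hole. The deck reaches 90 mm to -y and 80 mm to +x; the guard's track is 117 mm to -x; on +y the wheel's face is 104 mm off and the housing (top 87 mm above the table) begins at 117 mm.
- carrier_model (a point): centre, half-way up, of the loose carrier's model, 29 mm above the carrier's underside: the plaster block with teal top to grasp, 50 mm (x) x 44 mm (y), reaching from 10 to 48 mm above the underside. It is fixed on a blue plate 70 mm (x) x 116 mm (y) x 10 mm. z up. The plate's hole lies 64 mm from here along -y. About 0.26 kg.
- carrier_hole (a point): centre of the 28 mm round hole in the blue carrier plate, at its underside; axes as carrier_model (+y from the hole to the model). Mounted, this is on the pin's foot and +y points as the station's +y.
- clip_tab (a point): centre of the red tab of the loose hairpin clip: 36 mm (x) x 14 mm (y) x 32 mm (z), standing on the table, centre 16 mm up. Pinch it across y. The clip is a flat hairpin of 5 mm steel wire at the tab's mid-height: the straight leg runs from the tab along +x, its end 86 mm from here; a wire loop sticks out behind to 32 mm from here. z up, about 0.06 kg.
- clip_seat (a point): point on the straight leg's axis 52 mm along +x from clip_tab, where the pin's axis must be when the clip is home (straight leg through the hole, so this point is at pin_hole and the clip's x lies along the station's +y); axes as clip_tab.
- clip_leg (a joint): spread (rad) of the clip's sprung leg, the waved wire on the clip's +y side, which runs outside the pin; 0 = relaxed. It spreads about 0.1 rad while its nose (65 mm from the tab's centre) rides over the shank, and falls back near 0 when its bow hugs the shank. The push needed is only a few N, and near home the clip pulls itself in.
- cup: red plastic cup, 68 mm wide, 85 mm tall; bystander. Origin: centre of its underside
- spatula: wax spatula lying flat, 170 mm long; bystander. Origin: underside, mid-length
- spare_model: loose plaster and teal dental model without a plate, 55 x 50 x 40 mm; bystander. Origin: centre of its underside
- jar: pink jar with white cap, 54 mm wide, 60 mm tall; bystander. Origin: centre of its underside
- ring: brass casting ring lying on its end, 52 mm wide, 22 mm tall; bystander. Origin: centre of its underside
- screwdriver: screwdriver lying flat; bystander. Origin: underside, mid-length
- brush: small brush lying flat, 160 mm long; bystander. Origin: underside, mid-length
- carrier: the loose carrier as a body, origin at the middle of the plate's underside; axes as carrier_model
- clip: the loose clip as a body, origin under the middle of its tab; axes as clip_tab
Not all that is in view belongs to the job. Leave any yellow look-alike of the clip alone.

How it is judged:
By the outcome, as a careful person would: the job done as asked, in the order asked, and still so for the second after the job is handed in, with the robot touching nothing.
It also fails if it takes over 72 s, if anything falls off the work surface, if the arm or the gripper's body presses on something with over 40 N, if the wrist force passes 120 N, or if a joint passes its speed limit or range.

## Working session

There is one attempt and no reset: what is moved stays moved. The work goes in short steps, Python scripts to look and compute and a shell command to move; the robot and the scene stay as the last step left them, time stands still between calls to the robot, and variables do not carry over. Pictures are saved under pics/ and viewed, at most 10 in all, crops included, and the job is handed in when it is done.

```bash
ls; mkdir -p pics; cat > h.py <<'E'
from station import *
import numpy as np, cv2
from scipy.spatial.transform import Rotation as R
def snap(c,fn=None):
    p,d=camera(c); m=camera_model(c)
    if fn: cv2.imwrite('pics/'+fn,p[:,:,::-1])
    return p,d,m
def world(m,d,mask):
    v,u=np.nonzero(mask&(d>0)); z=d[v,u]
    P=np.c_[(u-m['cx'])/m['fx']*z,-(v-m['cy'])/m['fy']*z,-z,np.ones(len(z))]
    return (np.linalg.inv(m['extrinsics'])@P.T).T[:,:3]
def cloud(m,d):
    v,u=np.mgrid[:480,:640]; 
    P=np.stack([(u-m['cx'])/m['fx']*d,-(v-m['cy'])/m['fy']*d,-d,np.ones_like(d)],-1)
    return (P@np.linalg.inv(m['extrinsics']).T)[...,:3]
E
python3 - <<'E'
from h import *
s=state();print(s['tool_pos'],s['tcp_rot'],s['time_s'],[k for k in s],s.get('tips_ahead'))
print({k:v for k,v in camera_model('top').items()})
for c in('top','side'):
    p,d,m=snap(c,c+'0.png')
    for t in ['guard_handle','pin_hole','carrier_model','clip_tab','guard','carrier','clip']:
        r=look_for(t,c);print(c,t,[(np.round(x['centre'],3).tolist(),round(x['confidence'],2)) for x in r[:3]])
import station;print([k for k in dir(station) if not k.startswith('_')])
E
```

```text
pics
[0.15594805 0.50107354 0.26016968] [-3.14033905e+00 -2.77391688e-04  2.83980955e+00] 0.0 ['time_s', 'joint_pos', 'dq', 'effort', 'tool_pos', 'tcp_rot', 'force', 'wrist_torque', 'finger_force', 'opening'] None
{'fx': 452.77515360991737, 'fy': 452.77515360991737, 'cx': 316.9643264190862, 'cy': 241.56424914157128, 'extrinsics': array([[-0.01204342, -0.99968316,  0.02210272, -0.07691711],
       [ 0.98671743, -0.00830027,  0.16223385, -0.54121915],
       [-0.16199899,  0.02376299,  0.98650476, -1.23345438],
       [ 0.        ,  0.        ,  0.        ,  1.        ]])}
top guard_handle [([0.465, 0.125, 0.11], 0.94), ([0.353, 0.274, 0.023], 0.61)]
top pin_hole [([0.533, 0.216, 0.028], 0.64)]
top carrier_model [([0.442, -0.315, 0.009], 0.78), ([0.351, 0.273, 0.023], 0.31)]
top clip_tab [([0.586, -0.24, 0.023], 0.57), ([0.721, -0.247, 0.015], 0.57), ([0.366, -0.214, 0.018], 0.41)]
top guard []
top carrier [([0.443, -0.316, 0.011], 0.84), ([0.537, 0.214, 0.025], 0.38)]
top clip [([0.722, -0.244, 0.017], 0.71), ([0.581, -0.246, 0.019], 0.56)]
side guard_handle [([0.466, 0.108, 0.102], 0.85), ([0.43, -0.332, 0.008], 0.35)]
side pin_hole [([0.554, 0.185, 0.042], 0.76)]
side carrier_model [([0.434, -0.325, 0.009], 0.93), ([0.738, -0.136, 0.03], 0.4)]
side clip_tab [([0.585, -0.25, 0.017], 0.89), ([0.718, -0.252, 0.017], 0.84), ([0.463, 0.11, 0.104], 0.4)]
side guard [([0.463, 0.11, 0.1], 0.73)]
side carrier [([0.436, -0.325, 0.013], 0.97), ([0.63, -0.43, 0.049], 0.57), ([0.738, -0.136, 0.031], 0.47)]
side clip [([0.716, -0.254, 0.018], 0.91), ([0.586, -0.244, 0.019], 0.83)]
['MotionError', 'camera', 'camera_model', 'look_for', 'masks_of', 'sign_off', 'state', 'tips_ahead']
```

View pics/top0.png

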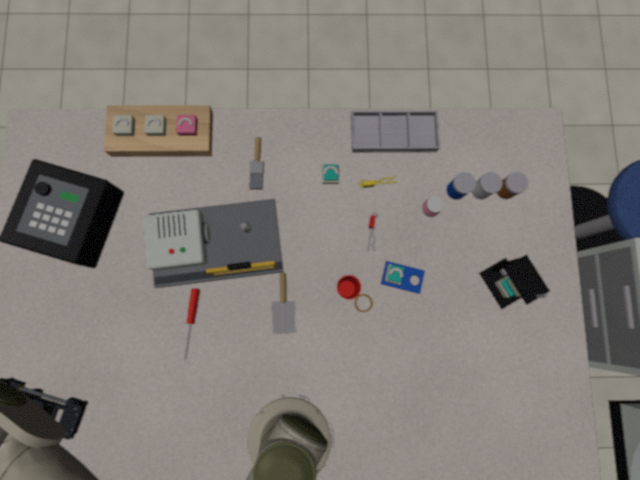

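View pics/side0.png

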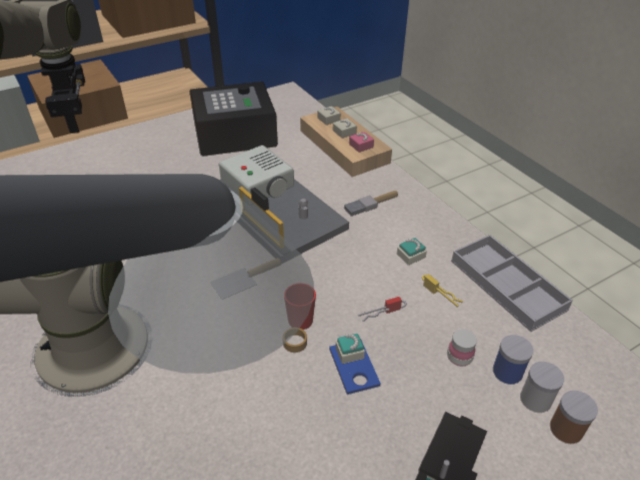

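Top view: the station is at left (pin ≈(245,227), guard frame ≈(205–275,268), housing to the left). The carrier is at (403,277) with its hole to the right, and the red clip is at (373,225) with its legs pointing towards the robot. The yellow look-alike is at (375,182). The side view agrees.

```bash
cat >> h.py <<'E'
def go(pos,rot_or_R):
    """print shift(mm)/turn(deg) in tool axes from the present pose"""
    s=state(); A=R.from_euler('xyz',s['tcp_rot']); B=rot_or_R if isinstance(rot_or_R,R) else R.from_euler('xyz',rot_or_R)
    print('shift',np.round(A.inv().apply(np.array(pos)-s['tool_pos'])*1000,1),'turn',np.round((A.inv()*B).as_rotvec(degrees=True),2))
def down(yaw):  # tool z down, tool y along world direction yaw (rad) 
    y=np.array([np.cos(yaw),np.sin(yaw),0]);z=np.array([0,0,-1.]);return R.from_matrix(np.c_[np.cross(y,z),y,z])
E
python3 - <<'E'
from h import *
print('tips',tips_ahead)
s=state();m=camera_model('wrist');W=np.linalg.inv(m['extrinsics']);A=R.from_euler('xyz',s['tcp_rot'])
print('cam in tool',A.inv().apply(W[:3,3]-s['tool_pos']),'\n',np.round(A.as_matrix().T@W[:3,:3],3),m['fx'])
for c in('top','side'):
    p,d,m=snap(c);C=cloud(m,d);hsv=cv2.cvtColor(p,cv2.COLOR_RGB2HSV)
    def sel(k,n):
        P=C[k&(d>0)]; 
        if len(P)<5: print(c,n,'few');return
        q=P[:,:2]-P[:,:2].mean(0);w,V=np.linalg.eigh(q.T@q);r=cv2.minAreaRect(P[:,:2].astype(np.float32)*1000)
        print(c,n,len(P),'mean',P.mean(0).round(4),'z',P[:,2].min().round(3),P[:,2].max().round(3),'axis',np.degrees(np.arctan2(V[1,1],V[0,1])).round(1),'rect',np.round(r[0],1),np.round(r[1],1),round(r[2],1))
    X,Y,Z=C[...,0],C[...,1],C[...,2]
    st=(X>.38)&(X<.72)&(Y>.0)&(Y<.45)
    sel(st&(Z>.09)&(Z<.15),'guardtop'); sel(st&(Z>.115)&(Z<.15),'handle')
    sel((X>.5)&(X<.62)&(Y>.06)&(Y<.24)&(Z>.045)&(Z<.1),'pin')
    sel(st&(abs(Z-.025)<.006),'deck');sel(st&(Z>.075)&(Z<.1)&(Y>.2),'housing')
    H,S,V=hsv[...,0],hsv[...,1],hsv[...,2]
    ca=(X>.34)&(X<.54)&(Y<-.22)&(Y>-.45)
    sel(ca&(H>105)&(H<130)&(S>120)&(Z<.03),'blue');sel(ca&(Z>.035),'model')
    cl=(X>.5)&(X<.66)&(Y<-.17)&(Y>-.32);sel(cl&((H<8)|(H>172))&(S>130),'tab')
E
```

```text
tips 0.022
cam in tool [ 0.07186822 -0.00125775 -0.12414048] 
 [[-0.     0.961  0.278]
 [ 1.     0.     0.001]
 [ 0.     0.278 -0.961]] 383.0828421691816
top guardtop 556 mean [0.4984 0.2033 0.1091] z 0.09 0.148 axis 69.7 rect [529.4 212.7] [365.4 154.8] 81.5
top handle 151 mean [0.4643 0.1237 0.1387] z 0.116 0.148 axis 96.3 rect [465.2 124.9] [14.3 59.8] 5.6
top pin 345 mean [0.5547 0.2067 0.0744] z 0.045 0.093 axis 111.4 rect [548.  174.4] [131.2  95.8] 89.9
top deck 5749 mean [0.5428 0.161  0.025 ] z 0.019 0.031 axis 119.4 rect [533.2 205.3] [344.4 370.8] 6.5
top housing 3196 mean [0.5447 0.3079 0.0862] z 0.075 0.096 axis 95.9 rect [531.7 301.7] [183.3 175. ] 7.4
top blue 443 mean [ 0.4361 -0.3385  0.0098] z 0.003 0.017 axis 84.2 rect [ 441.2 -328. ] [111.6  66. ] 75.9
top model 255 mean [ 0.4478 -0.2988  0.0475] z 0.035 0.058 axis 167.2 rect [ 448.4 -300. ] [41.9 49.3] 77.2
top tab 47 mean [ 0.6001 -0.2416  0.0313] z 0.022 0.038 axis 169.6 rect [ 601.2 -241.4] [11.3 33. ] 79.9
side guardtop 772 mean [0.4827 0.1699 0.1084] z 0.09 0.145 axis 71.4 rect [532.1 209.7] [171.3 343.2] 4.3
side handle 226 mean [0.4595 0.1191 0.1329] z 0.115 0.145 axis 98.8 rect [461.7 124.7] [17.3 64.5] 6.3
side pin 576 mean [0.555  0.2042 0.0693] z 0.045 0.093 axis 107.4 rect [554.9 171.8] [136.1 108. ] 89.7
side deck 2816 mean [0.5828 0.1231 0.0253] z 0.019 0.031 axis 87.5 rect [592.1 213.4] [228.4 370.1] 6.3
side housing 2021 mean [0.5373 0.2978 0.0866] z 0.075 0.1 axis 91.9 rect [526.5 300. ] [183.2 177.4] 7.4
side blue 867 mean [ 0.4313 -0.3431  0.0102] z 0.004 0.015 axis 104.5 rect [ 438.  -329.1] [115.6  68.9] 75.1
side model 462 mean [ 0.442  -0.3042  0.0468] z 0.035 0.057 axis 148.8 rect [ 444.6 -300.8] [45.7 48. ] 75.0
side tab 61 mean [ 0.5985 -0.2428  0.032 ] z 0.028 0.036 axis 172.5 rect [ 597.7 -242.5] [13.9 34.8] 87.6
```

```bash
python3 - <<'E'
from h import *
go([.464,.1245,.215],down(np.radians(6.4)))
E
```

```text
shift [-406.  -268.2   45.7] turn [-0.    0.   66.31]
```

```bash
python3 -m pendant '[[[-406,-268,46],[0,0,66.3],1],[[-406,-268,46],[0,0,66.3],1],[[-406,-268,46],[0,0,66.3],1],[[-406,-268,46],[0,0,66.3],1],[[-406,-268,46],[0,0,66.3],1],[[-406,-268,46],[0,0,66.3],1],[[-406,-268,46],[0,0,66.3],1],[[-406,-268,46],[0,0,66.3],1]]'
python3 - <<'E'
from h import *
go([.464,.1245,.215],down(np.radians(6.4)))
p,d,m=snap('wrist','w1.png');C=cloud(m,d);X,Y,Z=C[...,0],C[...,1],C[...,2]
go([.464,.1245,.130],down(np.radians(6.4)))
k=(Z>.13)&(Z<.15)&(X>.4)&(X<.52)&(d>0);P=C[k]
r=cv2.minAreaRect(P[:,:2].astype(np.float32)*1000);print(len(P),P.mean(0),r)
E
```

```text
time_s: 1.9
tool_pos: [0.4653, 0.1226, 0.2147]
tcp_rot: [3.141, 0.0, 1.681]
force: [-0.1, 0.2, 0.1]
opening: 1.003
finger_force: 0.0
shift [ 2.  -1.1 -0.3] turn [ 0.03  0.   -0.08]
shift [ 5.9 -3.4 83.9] turn [ 0.05  0.1  -0.21]
2665 [0.46646273 0.12246457 0.14098278] ((466.6507263183594, 120.1916732788086), (13.76830005645752, 60.060298919677734), 6.439234733581543)
```

View pics/w1.png

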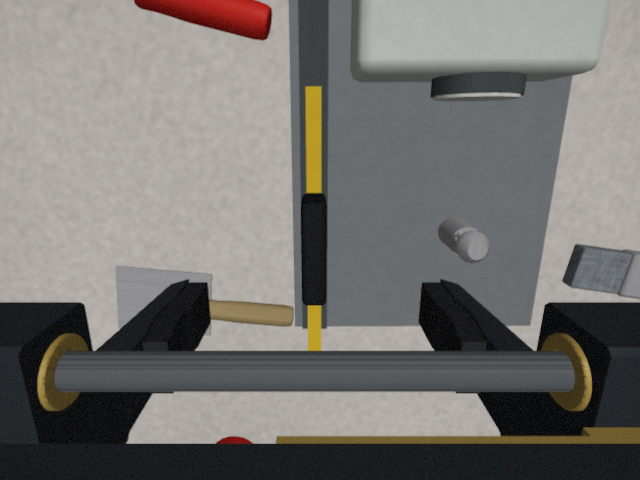

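The wrist view shows the black handle at (314,250), centred between the fingers, with the pin at (463,240) and the wheel at (478,88). The arm is still settling, so I'll re-read the state before descending.

```bash
python3 - <<'E'
from h import *
s=state();print(s['tool_pos'],s['dq'].round(4) if hasattr(s['dq'],'round') else s['dq'])
p,d,m=snap('wrist');C=cloud(m,d);Z=C[...,2];X=C[...,0]
P=C[(Z>.13)&(Z<.15)&(X>.4)&(X<.52)&(d>0)]
print(P.mean(0),cv2.minAreaRect(P[:,:2].astype(np.float32)*1000))
go([.465,.1225,.131],down(np.radians(6.4)))
E
```

```text
[0.46794235 0.11911128 0.2139629 ] [ 0.0983 -0.0374  0.0494  0.0152  0.0092  0.1294]
[0.46191747 0.12864773 0.14176283] ((462.0302734375, 126.21649169921875), (13.894405364990234, 59.74260330200195), 6.307786464691162)
shift [ 1.2 -1.  83.1] turn [-0.01  0.03 -0.26]
```

```bash
python3 -m pendant '[[[0,0,30],[0,0,0],1],[[0,0,60],[0,0,0],1],[[0,0,83],[0,0,0],1],[[0,0,83],[0,0,0],0.5],[[0,0,83],[0,0,0],0.1],[[0,0,83],[0,0,0],0],[[0,0,83],[0,0,0],0],[[0,0,83],[0,0,0],0]]'
```

```text
time_s: 3.0
tool_pos: [0.4641, 0.1247, 0.132]
tcp_rot: [3.141, 0.0, 1.683]
force: [-0.1, -0.1, -0.2]
opening: 0.455
finger_force: 0.0
```

```bash
python3 -m pendant '[[[0,0,0],[0,0,0],0],[[0,0,0],[0,0,0],0],[[0,0,0],[0,0,0],0],[[0,0,0],[0,0,0],0],[[0,0,0],[0,0,0],0],[[0,0,0],[0,0,0],0],[[10,0,0],[0,0,0],0],[[20,0,0],[0,0,0],0]]'
```

```text
time_s: 4.0
tool_pos: [0.4623, 0.1448, 0.1318]
tcp_rot: [3.14, 0.001, 1.682]
force: [5.4, -1.7, -3.5]
opening: 0.152
finger_force: 30.0
```

```bash
python3 -m pendant '[[[18,0,0],[0,0,0],0],[[36,0,0],[0,0,0],0],[[54,0,0],[0,0,0],0],[[72,0,0],[0,0,0],0],[[90,0,0],[0,0,0],0],[[106,0,0],[0,0,0],0],[[114,0,0],[0,0,0],0],[[118,0,0],[0,0,0],0]]'
```

```text
time_s: 5.0
tool_pos: [0.4489, 0.2625, 0.1318]
tcp_rot: [3.141, 0.0, 1.683]
force: [5.3, -1.3, -2.0]
opening: 0.156
finger_force: 30.0
```

```bash
python3 -m pendant '[[[4,0,0],[0,0,0],0],[[8,0,0],[0,0,0],0],[[12,0,0],[0,0,0],0],[[12,0,0],[0,0,0],0]]'
```

```text
time_s: 5.5
tool_pos: [0.4476, 0.2744, 0.1318]
tcp_rot: [3.141, -0.0, 1.683]
force: [4.4, 2.7, -3.1]
opening: 0.159
finger_force: 30.0
```

```bash
python3 -m pendant '[[[4,0,0],[0,0,0],0],[[8,0,0],[0,0,0],0],[[12,0,0],[0,0,0],0],[[14,0,0],[0,0,0],0],[[14,0,0],[0,0,0],0]]'
```

```text
time_s: 6.12
tool_pos: [0.4466, 0.2828, 0.1314]
tcp_rot: [-3.14, 0.011, 1.683]
force: [6.7, -36.6, 3.7]
opening: 0.156
finger_force: 30.0
```

```bash
python3 -m pendant '[[[-5,0,0],[0,0,0],0],[[-5,0,0],[0,0,0],0.6],[[-5,0,0],[0,0,0],0.8],[[-5,0,0],[0,0,0],1],[[-5,0,-30],[0,0,0],1],[[-5,0,-80],[0,0,0],1],[[-80,40,-100],[0,0,0],1],[[-150,70,-100],[0,0,0],1]]'
python3 -m pendant '[[[0,0,0],[0,0,0],1],[[0,0,0],[0,0,0],1],[[0,0,0],[0,0,0],1],[[0,0,0],[0,0,0],1]]'
python3 - <<'E'
from h import *
snap('top','t2.png')
p,d,m=snap('wrist','w2.png');C=cloud(m,d);X,Y,Z=C[...,0],C[...,1],C[...,2]
s=state();print(s['tool_pos'],s['time_s'])
def rect(k,n):
    P=C[k&(d>0)];r=cv2.minAreaRect(P[:,:2].astype(np.float32)*1000);print(n,len(P),P.mean(0).round(4),np.round(r[0],1),np.round(r[1],1),round(r[2],2))
k=(X>.53)&(X<.62)&(Y>.07)&(Y<.16)
rect(k&(Z>.074)&(Z<.085),'pintop'); rect(k&(Z>.045)&(Z<.085),'pin')
rect((abs(Z-.025)<.004)&(Y<.2)&(X>.4),'deck')
print(look_for('pin_hole','wrist')[:1]); 
np.save('w2.npy',C)
E
```

```text
time_s: 7.12
tool_pos: [0.5135, 0.1784, 0.231]
tcp_rot: [3.139, -0.0, 1.685]
force: [1.0, 1.0, -0.1]
opening: 0.925
finger_force: 0.0
time_s: 7.62
tool_pos: [0.5122, 0.1799, 0.2296]
tcp_rot: [-3.142, -0.0, 1.684]
force: [-0.8, 0.9, -0.4]
opening: 1.001
finger_force: 0.0
[0.51237815 0.17956884 0.22957043] 7.725
pintop 451 [0.5815 0.1202 0.0773] [582.2 118.8] [20.6 20.4] 84.87
pin 995 [0.5799 0.123  0.0691] [582.  119.1] [23.3 23.6] 8.94
deck 30313 [0.5501 0.1298 0.0255] [554.1 124.7] [215.8 168.1] 5.78
[{'centre': [0.5355, 0.2398, 0.0646], 'confidence': 0.88}]
```

View pics/w2.png

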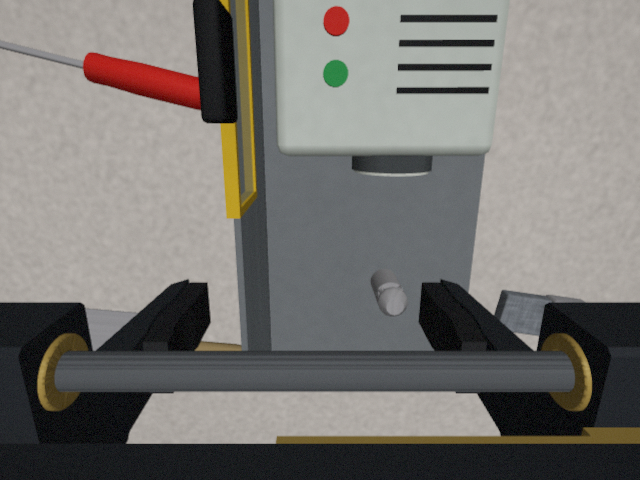

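```bash
python3 - <<'E'
from h import *
go([.446,-.300,.20],down(np.radians(-14.5)))
for c in('top','side'):
    p,d,m=snap(c);C=cloud(m,d);X,Y,Z=C[...,0],C[...,1],C[...,2]
    k=(X>.54)&(X<.63)&(Y>.07)&(Y<.17)&(d>0)
    for lo,hi in((.04,.09),(.06,.09)):
        P=C[k&(Z>lo)&(Z<hi)]
        print(c,len(P),P.mean(0).round(4) if len(P) else '',P.min(0).round(4),P.max(0).round(4))
E
```

```text
shift [-468.9 -119.9   29.6] turn [-0.    0.   20.95]
top 76 [0.581  0.1188 0.0708] [0.5716 0.1089 0.0412] [0.5928 0.1306 0.0862]
top 63 [0.5818 0.1194 0.0752] [0.5719 0.1089 0.0609] [0.5928 0.1306 0.0862]
side 135 [0.5772 0.1146 0.0621] [0.5668 0.1054 0.0402] [0.5898 0.128  0.0815]
side 70 [0.5773 0.1161 0.0728] [0.5668 0.1081 0.0613] [0.5895 0.128  0.0815]
```

```bash
python3 -m pendant '[[[-469,-120,30],[0,0,21],1],[[-469,-120,30],[0,0,21],1],[[-469,-120,30],[0,0,21],1],[[-469,-120,30],[0,0,21],1],[[-469,-120,30],[0,0,21],1],[[-469,-120,30],[0,0,21],1],[[-469,-120,30],[0,0,21],1],[[-469,-120,30],[0,0,21],1]]'
python3 -m pendant '[[[0,0,0],[0,0,0],1],[[0,0,0],[0,0,0],1],[[0,0,0],[0,0,0],1],[[0,0,0],[0,0,0],1],[[0,0,0],[0,0,0],1]]'
python3 - <<'E'
from h import *
p,d,m=snap('wrist','w3.png');C=cloud(m,d);X,Y,Z=C[...,0],C[...,1],C[...,2]
H,S,V=cv2.split(cv2.cvtColor(p,cv2.COLOR_RGB2HSV))
s=state();print(s['tool_pos'],s['tcp_rot'],s['time_s'])
def rect(k,n):
    P=C[k&(d>0)];r=cv2.minAreaRect(P[:,:2].astype(np.float32)*1000);print(n,len(P),P.mean(0).round(4),np.round(r[0],1),np.round(r[1],1),round(r[2],2))
ca=(X>.36)&(X<.53)&(Y<-.23)&(Y>-.45)
rect(ca&(Z>.042)&(Z<.055),'modeltop');rect(ca&(Z>.02)&(Z<.055),'model');rect(ca&(H>105)&(H<130)&(S>120)&(Z<.02),'blue')
E
```

```text
time_s: 8.88
tool_pos: [0.4451, -0.3029, 0.1995]
tcp_rot: [3.141, 0.0, 1.315]
force: [0.3, 0.3, -0.4]
opening: 1.0
finger_force: 0.0
time_s: 9.5
tool_pos: [0.446, -0.3, 0.1997]
tcp_rot: [3.141, 0.0, 1.317]
force: [0.0, 0.1, 0.5]
opening: 0.997
finger_force: 0.0
[ 0.44592416 -0.3001631   0.19965838] [3.14153581e+00 6.84845565e-05 1.31672346e+00] 9.55
modeltop 3141 [ 0.4473 -0.3011  0.0489] [ 447.2 -302.5] [40.6 45.7] 74.71
model 4011 [ 0.4439 -0.2951  0.0449] [ 443.2 -279.3] [ 98.1 166.6] 89.82
blue 5872 [ 0.4379 -0.335   0.01  ] [ 439.6 -329.3] [115.8  69.2] 75.12
```

View pics/w3.png

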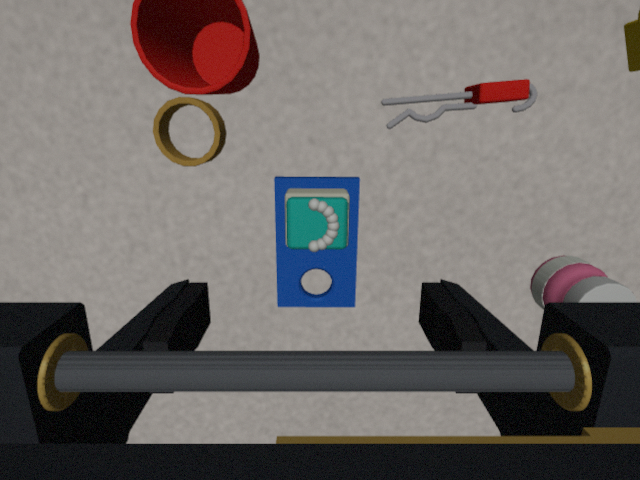

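Wrist view: model at (318,222) with the hole below it at (316,282), the carrier aligned with the gripper. The clip tab is at (500,92), its straight leg pointing left and the sprung leg below it. Descending to grasp.

```bash
python3 -m pendant '[[[0,1,50],[0,0,0.4],1],[[0,1,100],[0,0,0.4],1],[[0,1,140],[0,0,0.4],1],[[0,1,162],[0,0,0.4],1],[[0,1,162],[0,0,0.4],0.5],[[0,1,162],[0,0,0.4],0],[[0,1,162],[0,0,0.4],0],[[0,1,162],[0,0,0.4],0]]'
python3 -m pendant '[[[0,0,0],[0,0,0],0],[[0,0,0],[0,0,0],0],[[0,0,0],[0,0,0],0],[[0,0,-10],[0,0,0],0],[[0,0,-60],[0,0,0],0],[[0,0,-110],[0,0,0],0],[[0,0,-110],[0,0,0],0],[[0,0,-110],[0,0,0],0]]'
python3 - <<'E'
from h import *
s=state();print(s['tool_pos'],s['tcp_rot'])
p,d,m=snap('wrist','w4.png');C=cloud(m,d);X,Y,Z=C[...,0],C[...,1],C[...,2]
H,S,V=cv2.split(cv2.cvtColor(p,cv2.COLOR_RGB2HSV))
A=R.from_euler('xyz',s['tcp_rot']).as_matrix();T=(C-s['tool_pos'])@A*1000
k=(abs(T[...,0])<110)&(abs(T[...,1])<60)&(abs(T[...,2]-30)<25)&(d>0)&(H>105)&(H<130)&(S>100)
P=T[k];r=cv2.minAreaRect(P[:,:2].astype(np.float32));print('blue in tool',len(P),P.mean(0).round(1),np.percentile(P,[2,50,98],axis=0).round(1),np.round(r[0],1),np.round(r[1],1),r[2])
k=(abs(T[...,0])<40)&(abs(T[...,1])<40)&(T[...,2]<3)&(T[...,2]>-18)&(d>0)&(H>75)&(H<100)&(S>80);P=T[k];r=cv2.minAreaRect(P[:,:2].astype(np.float32))
print('teal',len(P),P.mean(0).round(1),np.round(r[0],1),np.round(r[1],1),r[2])
E
```

```text
time_s: 10.55
tool_pos: [0.447, -0.301, 0.0383]
tcp_rot: [3.14, 0.001, 1.309]
force: [2.1, -1.2, 0.3]
opening: 0.57
finger_force: 0.4
time_s: 11.55
tool_pos: [0.4462, -0.3003, 0.1466]
tcp_rot: [-3.14, -0.001, 1.309]
force: [-0.5, -1.0, -3.9]
opening: 0.562
finger_force: 30.0
[ 0.44623251 -0.30025538  0.14663051] [-3.13988976e+00 -1.03659624e-03  1.30906595e+00]
blue in tool 10436 [-18.1  -0.6  29.4] [[-78.1 -34.5  27.4]
 [ 10.5  -0.7  28.8]
 [ 29.   33.3  37.2]] [-25.5  -0. ] [ 71.  109.9] 89.65341186523438
teal 7472 [ 9.1 -2.2 -8.3] [5.7 0.1] [78.5 28.2] 88.39997100830078
```

View pics/w4.png

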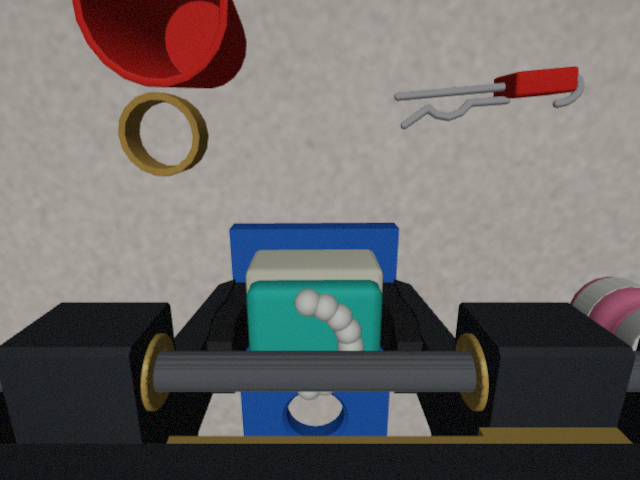

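The carrier is held: model between the fingers, plate front edge at v≈226, and the hole visible below the bar at (316,412). Next I'll work out where the hole sits in the tool frame.

```bash
cat >> h.py <<'E'
def ray_tool(uv,zt,m,s):
    """pixels -> points on the plane tool z = zt (m); result in tool frame, mm"""
    W=np.linalg.inv(m['extrinsics']);A=R.from_euler('xyz',s['tcp_rot']).as_matrix()
    uv=np.atleast_2d(uv).astype(float)
    D=np.c_[(uv[:,0]-m['cx'])/m['fx'],-(uv[:,1]-m['cy'])/m['fy'],-np.ones(len(uv))]@W[:3,:3].T@A
    o=(W[:3,3]-s['tool_pos'])@A; t=(zt-o[2])/D[:,2]
    return (o+D*t[:,None])*1000
E
python3 - <<'E'
from h import *
m=camera_model('wrist');s=state()
def blue(f):
    H,S,V=cv2.split(cv2.cvtColor(cv2.imread('pics/'+f),cv2.COLOR_BGR2HSV));return ((H>105)&(H<130)&(S>120)).astype(np.uint8)
# w3 : plate on table, top plane at tool z = .1997-.010
b=blue('w3.png');b[:, :265]=0;b[:,370:]=0;b[:165]=0;b[315:]=0
cn,_=cv2.findContours(b,cv2.RETR_EXTERNAL,cv2.CHAIN_APPROX_NONE);c=max(cn,key=cv2.contourArea)[:,0]
T=ray_tool(c,.1897,m,s)[:,:2].astype(np.float32);print('plate w3',cv2.minAreaRect(T))
h=((b==0)&False).astype(np.uint8);sub=b[262:300,295:340];n,l,st,ce=cv2.connectedComponentsWithStats(1-sub)
i=1+np.argmax(st[1:,4]);hm=(l==i);v,u=np.nonzero(hm);print('hole px',u.min()+295,u.max()+295,v.min()+262,v.max()+262)
T=ray_tool(np.c_[u+295,v+262],.1897,m,s);print('hole w3',T.min(0),T.max(0))
b=blue('w4.png')
print('front/left/right w4 at z28')
for v,u0 in((None,250),(None,315),(None,380)):
    col=np.nonzero(b[200:300,u0])[0];print(u0,col.min()+200,ray_tool([u0,col.min()+200],.028,m,s).round(1))
for v in(235,245,425,430): 
    r=np.nonzero(b[v,200:440])[0]+200;print(v,r.min(),r.max(),ray_tool([[r.min(),v],[r.max(),v]],.028,m,s).round(1).tolist())
for v in range(394,437,6):
    r=np.nonzero(b[v,270:362]==0)[0]+270;print(v,r.min() if len(r) else '',r.max() if len(r) else '',ray_tool([[r.min(),v],[r.max(),v]],.028,m,s).round(1).tolist() if len(r) else '')
E
```

```text
plate w3 ((-29.17107391357422, 1.2077789306640625), (116.16967010498047, 69.2789306640625), 0.24703164398670197)
hole px 301 331 268 294
hole w3 [-75.34931816 -12.16213731 189.7       ] [-50.57758669  14.39095961 189.7       ]
front/left/right w4 at z28
250 224 [[ 30.9 -26.8  28. ]]
315 224 [[30.9 -0.2 28. ]]
380 223 [[31.3 26.5 28. ]]
235 230 397 [[26.2, -35.3, 28.0], [26.2, 33.7, 28.0]]
245 231 397 [[21.9, -35.2, 28.0], [21.8, 34.0, 28.0]]
425 243 386 [[-69.2, -34.9, 28.0], [-69.3, 34.1, 28.0]]
430 244 431 [[-72.2, -34.6, 28.0], [-72.2, 56.1, 28.0]]
394 298 331 [[-51.6, -8.1, 28.0], [-51.6, 7.4, 28.0]]
400 291 339 [[-54.9, -11.5, 28.0], [-54.9, 11.2, 28.0]]
406 288 342 [[-58.3, -13.0, 28.0], [-58.3, 12.7, 28.0]]
412 289 340 [[-61.7, -12.6, 28.0], [-61.7, 11.8, 28.0]]
418 294 335 [[-65.2, -10.2, 28.0], [-65.2, 9.4, 28.0]]
424 297 326 [[-68.7, -8.8, 28.0], [-68.7, 5.2, 28.0]]
430   
436 270 361 [[-75.8, -22.1, 28.0], [-75.8, 22.3, 28.0]]
```

```bash
python3 - <<'E'
from h import *
go([.5749,.1819,.165],down(np.radians(6.4)))
E
```

```text
shift [ 4.99e+02 -4.00e-01 -1.81e+01] turn [ -0.13  -0.11 -21.39]
```

```bash
python3 -m pendant '[[[30,0,-18],[0,0,-2],0],[[80,0,-18],[0,0,-5],0],[[140,0,-18],[0,0,-8],0],[[200,0,-18],[0,0,-11],0],[[260,0,-18],[0,0,-14],0],[[320,0,-18],[0,0,-17],0],[[380,0,-18],[0,0,-19],0],[[430,0,-18],[0,0,-21.4],0]]'
python3 - <<'E'
from h import *
go([.5749,.1819,.135],down(np.radians(6.4)))
E
```

```text
time_s: 12.6
tool_pos: [0.5576, 0.1169, 0.1638]
tcp_rot: [-3.139, -0.0, 1.685]
force: [0.2, -0.9, -2.3]
opening: 0.561
finger_force: 30.0
shift [62.6 24.7 28.8] turn [-0.18 -0.02  0.13]
```

```bash
python3 -m pendant '[[[30,12,0],[0,0,0],0],[[55,22,0],[0,0,0],0],[[62,25,10],[0,0,0],0],[[62,25,29],[0,0,0],0],[[62,25,29],[0,0,0],0],[[62,25,29],[0,0,0],0],[[62,25,29],[0,0,0],0],[[62,25,29],[0,0,0],0]]'
python3 - <<'E'
from h import *
p,d,m=snap('wrist','w5.png');s=state();print(s['tool_pos'],s['tcp_rot'],s['time_s'])
go([.5749,.1819,.135],down(np.radians(6.4)))
C=cloud(m,d);X,Y,Z=C[...,0],C[...,1],C[...,2]
for c in('side','top'):
    p2,d2,m2=snap(c,c+'5.png')
cr=np.hstack([p[340:450,220:420].repeat(2,0).repeat(2,1)]);cv2.imwrite('pics/w5c.png',cr[:,:,::-1])
a=cv2.imread('pics/side5.png')[140:300,200:360];cv2.imwrite('pics/c5.png',np.vstack([cv2.resize(a,(400,400),interpolation=2),cr[:,:,::-1][:200,:400]]))
E
```

```text
time_s: 13.6
tool_pos: [0.576, 0.1789, 0.137]
tcp_rot: [3.141, 0.0, 1.683]
force: [-0.5, 0.2, -3.4]
opening: 0.564
finger_force: 30.0
[0.57599769 0.17890595 0.13691209] [3.1410683e+00 4.6695937e-05 1.6825665e+00] 13.65
shift [ 3.1 -0.8  1.9] turn [0.03 0.   0.  ]
```

View pics/c5.png

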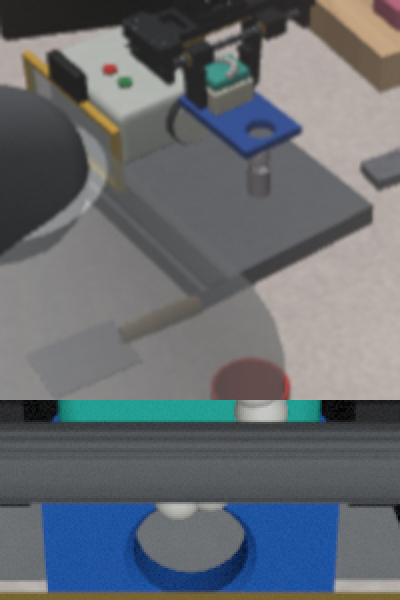

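Side view: the plate's hole is directly above the pin. I'll shift the last 3 mm, lower close to the pin top and look again.

```bash
python3 -m pendant '[[[3,-0.5,0],[0,0,0],0],[[3,-0.5,8],[0,0,0],0],[[3,-0.5,14],[0,0,0],0],[[3,-0.5,14],[0,0,0],0],[[3,-0.5,14],[0,0,0],0]]'
python3 - <<'E'
from h import *
p,d,m=snap('wrist','w6.png');s=state();print(s['tool_pos'],s['tcp_rot'],s['time_s'])
A=R.from_euler('xyz',s['tcp_rot'])
a=A.inv().apply(np.array([.5815,.119,.079])-s['tool_pos'])*1000;print('pin top in tool',a)
C=cloud(m,d);T=((C-s['tool_pos'])@A.as_matrix())*1000
# depth points seen through the hole
k=np.zeros(d.shape,bool);k[393:438,285:347]=1
q=k&(d>0)&(T[...,2]>36)
print('below plate',q.sum());
k2=q&(C[...,2]>.045);P=T[k2];print('pin pts',len(P),P.mean(0).round(1) if len(P) else '',P.min(0).round(1) if len(P) else '',P.max(0).round(1) if len(P) else '')
cv2.imwrite('pics/w6c.png',cv2.resize(p[380:445,260:370,::-1],None,fx=5,fy=5))
E
```

```text
time_s: 14.38
tool_pos: [0.5752, 0.1819, 0.1226]
tcp_rot: [3.141, 0.0, 1.683]
force: [0.7, 0.8, -2.4]
opening: 0.565
finger_force: 30.0
[0.5751719  0.18192442 0.12270403] [ 3.14132895e+00 -3.53988481e-06  1.68260263e+00] 14.425
pin top in tool [-63.23773826  -0.74363207  43.70361569]
below plate 1440
pin pts 320 [-72.5   0.7  40.2] [-80.1 -14.2  36. ] [-64.5  13.1  50.1]
```

View pics/w6c.png

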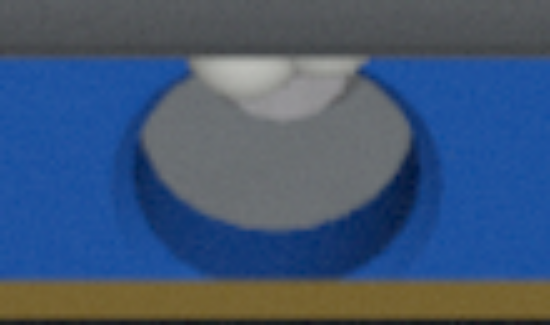

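The pin's top edge shows through the hole at full-image ≈(317,404). That puts the pin ~2 mm further along +x than the hole centre. I'll shift and lower while watching the force.

```bash
python3 -m pendant '[[[1.5,0.6,0],[0,0,0],0],[[1.5,0.6,3],[0,0,0],0],[[1.5,0.6,7],[0,0,0],0],[[1.5,0.6,11],[0,0,0],0],[[1.5,0.6,15],[0,0,0],0],[[1.5,0.6,15],[0,0,0],0]]'
```

```text
time_s: 15.18
tool_pos: [0.5753, 0.1835, 0.1071]
tcp_rot: [-3.141, 0.0, 1.683]
force: [-0.5, -1.0, -3.0]
opening: 0.563
finger_force: 30.0
```

```bash
python3 -m pendant '[[[0,0,8],[0,0,0],0],[[0,0,16],[0,0,0],0],[[0,0,24],[0,0,0],0],[[0,0,32],[0,0,0],0],[[0,0,38],[0,0,0],0],[[0,0,41],[0,0,0],0],[[0,0,43],[0,0,0],0],[[0,0,43],[0,0,0],0]]'
```

```text
time_s: 16.18
tool_pos: [0.5755, 0.1835, 0.0646]
tcp_rot: [3.142, -0.0, 1.683]
force: [-0.7, 0.2, -3.6]
opening: 0.562
finger_force: 30.0
```

```bash
python3 -m pendant '[[[0,0,0.8],[0,0,0],0],[[0,0,1.6],[0,0,0],0],[[0,0,1.6],[0,0,0],0]]'
```

```text
time_s: 16.55
tool_pos: [0.5756, 0.1835, 0.0634]
tcp_rot: [3.141, 0.0, 1.683]
force: [-0.6, -1.2, 1.6]
opening: 0.567
finger_force: 30.0
```

```bash
python3 -m pendant '[[[0,0,0],[0,0,0],0.7],[[0,0,0],[0,0,0],0.9],[[0,0,0],[0,0,0],1],[[0,0,-30],[0,0,0],1],[[0,0,-80],[0,0,0],1],[[0,0,-130],[0,0,0],1],[[0,0,-150],[0,0,0],1],[[0,0,-150],[0,0,0],1]]'
python3 - <<'E'
from h import *
p,d,m=snap('wrist','w7.png');s=state();print(s['tool_pos'],s['tcp_rot'],s['time_s'])
C=cloud(m,d);X,Y,Z=C[...,0],C[...,1],C[...,2]
H,S,V=cv2.split(cv2.cvtColor(p,cv2.COLOR_RGB2HSV))
k=(X>.48)&(X<.68)&(Y>.03)&(Y<.26)&(d>0)
def rect(k,n):
    P=C[k];r=cv2.minAreaRect(P[:,:2].astype(np.float32)*1000);print(n,len(P),P.mean(0).round(4),'z',np.percentile(P[:,2],[5,50,95]).round(4),np.round(r[0],1),np.round(r[1],1),round(r[2],2))
b=k&(H>105)&(H<130)&(S>120)&(Z<.05);rect(b,'blue');P=C[b];
G=np.c_[P[:,:2]-P[:,:2].mean(0),np.ones(len(P))];print('plane tilt deg',np.degrees(np.linalg.lstsq(G,P[:,2],rcond=None)[0][:2]))
pin=k&(Z>.05)&(Z<.085)&(Y<.145);rect(pin,'pin')
T=ray_tool
go([.600,-.242,.16],down(np.radians(82)))
E
```

```text
time_s: 17.55
tool_pos: [0.5759, 0.1836, 0.2142]
tcp_rot: [3.139, -0.0, 1.683]
force: [0.3, 0.3, 0.5]
opening: 0.999
finger_force: 0.0
[0.57542796 0.1834951  0.2126169 ] [ 3.14150752e+00 -1.40427318e-05  1.68267295e+00] 17.6
blue 5930 [0.5773 0.1522 0.0335] z [0.0323 0.0337 0.0348] [576.5 154.3] [ 71.4 116.1] 6.75
plane tilt deg [ 0.02688533 -0.31058805]
pin 976 [0.581  0.1231 0.0697] z [0.0536 0.0726 0.0775] [581.5 119.4] [23.5 23.8] 24.39
shift [-425.6  -23.1   52.6] turn [  0.     0.   -75.59]
```

```bash
python3 -m pendant '[[[-55,-3,10],[0,0,-10],1],[[-110,-6,20],[0,0,-20],1],[[-165,-9,30],[0,0,-30],1],[[-220,-12,40],[0,0,-40],1],[[-280,-15,50],[0,0,-50],1],[[-340,-19,52],[0,0,-60],1],[[-400,-23,52],[0,0,-70],1],[[-426,-23,52],[0,0,-75.6],1]]'
python3 -m pendant '[[[0,0,0],[0,0,0],1],[[0,0,0],[0,0,0],1],[[0,0,0],[0,0,0],1],[[0,0,0],[0,0,0],1],[[0,0,0],[0,0,0],1]]'
python3 - <<'E'
from h import *
p,d,m=snap('wrist','w8.png');s=state();print(s['tool_pos'],s['tcp_rot'],s['time_s'])
C=cloud(m,d);A=R.from_euler('xyz',s['tcp_rot']);T=((C-s['tool_pos'])@A.as_matrix())*1000
X,Y,Z=C[...,0],C[...,1],C[...,2]
H,S,V=cv2.split(cv2.cvtColor(p,cv2.COLOR_RGB2HSV))
k=((H<8)|(H>172))&(S>130)&(d>0)&(X>.5)&(X<.68)&(Y>-.32)&(Y<-.17)
def rect(k,n):
    P=C[k];r=cv2.minAreaRect(P[:,:2].astype(np.float32)*1000);print(n,len(P),P.mean(0).round(4),np.round(r[0],1),np.round(r[1],1),round(r[2],2))
    P=T[k];r=cv2.minAreaRect(P[:,:2].astype(np.float32));print('  tool',P.min(0).round(1),P.max(0).round(1),np.round(r[0],1),np.round(r[1],1),round(r[2],2))
rect(k,'red');rect(k&(Z>.028),'redtop')
g=(S<70)&(Z>.012)&(Z<.026)&(d>0)&(X>.48)&(X<.6)&(Y>-.31)&(Y<-.19)&(T[...,0]>15)&(T[...,0]<100)
P=T[g];print('wire',len(P));
for x0 in range(20,96,6):
    q=P[abs(P[:,0]-x0)<3]
    if len(q): print(x0,len(q),np.percentile(q[:,1],[0,10,90,100]).round(1),q[:,2].mean().round(1))
E
```

```text
time_s: 18.6
tool_pos: [0.5992, -0.2454, 0.1587]
tcp_rot: [3.141, -0.003, 3.003]
force: [0.6, 0.5, -0.1]
opening: 1.001
finger_force: 0.0
time_s: 19.23
tool_pos: [0.6003, -0.242, 0.1611]
tcp_rot: [-3.142, 0.0, 3.002]
force: [0.5, -0.4, -0.5]
opening: 0.999
finger_force: 0.0
[ 0.60024583 -0.24212049  0.1610564 ] [-3.14153590e+00  9.07704696e-05  3.00231383e+00] 19.275
red 2055 [ 0.5908 -0.2361  0.1214] [ 591.8 -240.9] [135.   53.4] 81.99
  tool [-18.2 -67.4 -82.5] [ 35.2  67.6 155.8] [8.5 0.1] [ 53.3 135. ] 0.03
redtop 1970 [ 0.5911 -0.2359  0.1258] [ 591.8 -240.9] [135.   53.4] 81.99
  tool [-18.2 -67.4 -82.5] [ 35.2  67.6 132.8] [8.5 0.1] [ 53.3 135. ] 0.03
wire 1485
20 116 [-11.4 -10.    0.7   1.4] 142.8
26 114 [-10.6  -9.9   0.7   1.4] 142.8
32 129 [-10.6  -9.8   0.6   2.1] 142.9
38 127 [-12.6 -10.4   1.3   2. ] 142.8
44 134 [-15.9 -13.9   1.3   2. ] 142.8
50 130 [-16.6 -15.8   1.3   2.7] 142.8
56 138 [-16.6 -15.    2.    2.7] 142.9
62 145 [-14.4 -12.3   1.9   2.6] 142.8
68 143 [-13.6 -11.5   1.9   3.3] 142.8
74 160 [-17.5 -14.8   2.6   3.3] 142.9
80 115 [-18.1 -17.    2.6   3.3] 142.9
86 17 [-0.8 -0.1  2.8  3.2] 143.2
```

View pics/w8.png

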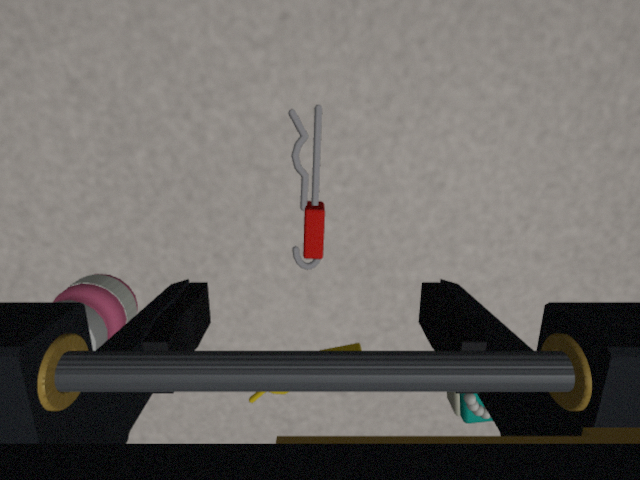

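The clip's tab is at (314,232), the straight leg ends at (318,106) and the sprung leg is to the left. It's almost aligned with the tool, with roughly a 1.7° turn still needed.

```bash
python3 - <<'E'
from h import *
m=camera_model('wrist');s=state()
im=cv2.imread('pics/w8.png');H,S,V=cv2.split(cv2.cvtColor(im,cv2.COLOR_BGR2HSV))
k=((H<8)|(H>172))&(S>130);k[:190]=0;k[275:]=0;k[:,:280]=0;k[:,350:]=0
v,u=np.nonzero(k);print(u.min(),u.max(),v.min(),v.max())
print('tab rear (top)',ray_tool([[314,v.max()]],.129,m,s).round(1),'front top~',ray_tool([[314,208],[304.5,232],[323.5,232]],.129,m,s).round(1).tolist())
print('leg end',ray_tool([[318,104]],.1435,m,s).round(1))
E
```

```text
304 324 202 258
tab rear (top) [[-17.8  -1.5 129. ]] front top~ [[17.9, -1.4, 129.0], [1.1, -8.0, 129.0], [1.1, 5.1, 129.0]]
leg end [[ 85.    1.2 143.5]]
```

```bash
python3 -m pendant '[[[0.3,-1.5,45],[0,0,1.7],0.6],[[0.3,-1.5,90],[0,0,1.7],0.5],[[0.3,-1.5,120],[0,0,1.7],0.4],[[0.3,-1.5,135],[0,0,1.7],0.3],[[0.3,-1.5,135],[0,0,1.7],0.3],[[0.3,-1.5,135],[0,0,1.7],0],[[0.3,-1.5,135],[0,0,1.7],0],[[0.3,-1.5,135],[0,0,1.7],0]]'
python3 -m pendant '[[[0,0,0],[0,0,0],0],[[0,0,0],[0,0,0],0],[[0,0,0],[0,0,0],0],[[0,0,-10],[0,0,0],0],[[0,0,-50],[0,0,0],0],[[0,0,-100],[0,0,0],0],[[0,0,-110],[0,0,0],0],[[0,0,-110],[0,0,0],0]]'
python3 -m pendant '[[[0,0,0],[0,0,0],0],[[0,0,0],[0,0,0],0]]'
cat > clip.py <<'E'
from h import *
p,d,m=snap('wrist','w9.png');s=state();print(s['tool_pos'],s['tcp_rot'],s['time_s'])
C=cloud(m,d);A=R.from_euler('xyz',s['tcp_rot']);T=((C-s['tool_pos'])@A.as_matrix())*1000
H,S,V=cv2.split(cv2.cvtColor(p,cv2.COLOR_RGB2HSV))
P=T[(d>0)&(S<80)&(abs(T[...,2]-5)<12)&(T[...,0]>18)&(T[...,0]<105)&(abs(T[...,1])<30)]
print('wire',len(P))
for x0 in range(22,100,6):
    q=P[abs(P[:,0]-x0)<3]
    if len(q): print(x0,len(q),np.percentile(q[:,1],[0,10,90,100]).round(1),'z',np.median(q[q[:,1]>-4,2]).round(1) if (q[:,1]>-4).any() else '')
print('end x',np.percentile(P[P[:,1]>-5,0],[99,100]))
E
python3 clip.py
```

```text
time_s: 20.27
tool_pos: [0.6, -0.244, 0.0269]
tcp_rot: [-3.141, 0.001, 2.972]
force: [0.3, 0.5, 3.4]
opening: 0.154
finger_force: 30.0
time_s: 21.28
tool_pos: [0.5996, -0.2438, 0.1361]
tcp_rot: [-3.141, 0.0, 2.972]
force: [0.6, 0.1, -0.2]
opening: 0.157
finger_force: 30.0
time_s: 21.52
tool_pos: [0.5993, -0.2436, 0.1346]
tcp_rot: [3.141, -0.002, 2.972]
force: [-0.7, -0.6, 0.0]
opening: 0.159
finger_force: 30.0
[ 0.59938898 -0.24368823  0.13483987] [ 3.14087800e+00 -1.73161442e-03  2.97243580e+00] 21.575
wire 5602
22 432 [-11.5 -10.5   0.5   1.3] z 8.6
28 427 [-11.4 -10.4   0.5   1.3] z 8.6
34 444 [-11.3 -10.3   0.5   1.2] z 8.7
40 519 [-16.  -12.5   0.1   1.2] z 8.6
46 494 [-17.6 -15.7   0.3   1.2] z 8.6
52 512 [-18.3 -16.9   0.7   1.5] z 8.8
58 544 [-17.4 -15.4   0.4   1.5] z 8.7
64 594 [-14.7 -12.4   0.4   1.4] z 8.6
70 580 [-17.2 -14.6   0.4   1.4] z 8.6
76 614 [-20.5 -18.1   0.3   1.4] z 8.6
82 378 [-20.5 -18.7   0.7   1.3] z 8.8
88 1 [-1.6 -1.6 -1.6 -1.6] z 10.1
end x [84.00674728 85.02945182]
```

```bash
python3 - <<'E'
from h import *
go([.595,.0075,.1219],down(np.radians(6.4)))
E
```

```text
shift [ 46.6 246.9  13.2] turn [-3.000e-02 -1.100e-01  7.391e+01]
```

```bash
python3 -m pendant '[[[6,31,2],[0,0,10],0],[[12,62,4],[0,0,20],0],[[18,93,6],[0,0,30],0],[[24,124,8],[0,0,40],0],[[30,155,10],[0,0,50],0],[[36,190,12],[0,0,60],0],[[44,230,13],[0,0,70],0],[[47,247,13],[0,0,73.9],0]]'
python3 -m pendant '[[[0,0,20],[0,0,0],0],[[0,0,40],[0,0,0],0],[[0,0,50],[0,0,0],0],[[0,0,50],[0,0,0],0],[[0,0,50],[0,0,0],0],[[0,0,50],[0,0,0],0]]'
cat > pre.py <<'E'
from h import *
p,d,m=snap('wrist','w10.png');s=state();print(s['tool_pos'],s['tcp_rot'],s['time_s'])
C=cloud(m,d);A=R.from_euler('xyz',s['tcp_rot']);T=((C-s['tool_pos'])@A.as_matrix())*1000
H,S,V=cv2.split(cv2.cvtColor(p,cv2.COLOR_RGB2HSV))
P=T[(d>0)&(S<90)&(abs(T[...,2]-10)<6)&(T[...,0]>20)&(T[...,0]<90)&(abs(T[...,1])<30)]
for x0 in (24,36,48,60,72,80):
    q=P[abs(P[:,0]-x0)<3]
    if len(q): print(x0,len(q),np.percentile(q[:,1],[0,99]).round(1),'z',np.median(q[q[:,1]>-4,2]).round(1))
q=P[P[:,1]>-5];print('leg end',np.percentile(q[:,0],99).round(1))
k=(d>0)&(S<90)&(C[...,2]>.042)&(C[...,2]<.085)&(T[...,0]>60)&(T[...,0]<140)&(abs(T[...,1]-5)<25)&(T[...,2]<25)
for lo,hi in((.045,.055),(.055,.07),(.07,.076),(.076,.085)):
    q=T[k&(C[...,2]>lo)&(C[...,2]<hi)&(T[...,0]>88)]
    if len(q)>5: print('pin z',lo,len(q),q.min(0).round(1),q.max(0).round(1),q.mean(0).round(1))
E
python3 pre.py
```

```text
time_s: 22.58
tool_pos: [0.5945, 0.0096, 0.1224]
tcp_rot: [-3.141, -0.0, 1.681]
force: [0.3, -0.5, -0.6]
opening: 0.159
finger_force: 30.0
time_s: 23.32
tool_pos: [0.5953, 0.0074, 0.0736]
tcp_rot: [3.14, 0.0, 1.683]
force: [0.5, 0.2, -1.2]
opening: 0.158
finger_force: 30.0
[0.59518009 0.00745948 0.07354907] [3.14067918e+00 2.89301811e-04 1.68262196e+00] 23.375
24 422 [-11.1   1.6] z 8.6
36 487 [-13.6   1.5] z 8.6
48 492 [-17.9   1.5] z 8.6
60 584 [-15.9   1.8] z 8.7
72 609 [-18.9   1.7] z 8.7
80 403 [-20.3   1.6] z 8.6
leg end 82.4
pin z 0.045 259 [100.1 -11.9  18.5] [108.9  10.6  25. ] [102.2  -0.8  21.7]
pin z 0.055 802 [100.1 -11.3   3.5] [107.1  10.3  18.5] [102.7  -0.6  12.3]
pin z 0.07 843 [100.1  -9.8  -2.5] [105.6   9.    3.5] [102.8  -0.4   0.5]
pin z 0.076 30 [102.8  -3.8  -4. ] [103.9   3.5  -2.5] [103.5  -0.2  -2.9]
```

```bash
python3 -m pendant '[[[0,0.3,1.6],[0,0,0],0],[[5,0.3,1.6],[0,0,0],0],[[10,0.3,1.6],[0,0,0],0],[[14,0.3,1.6],[0,0,0],0],[[18,0.3,1.6],[0,0,0],0],[[22,0.3,1.6],[0,0,0],0],[[26,0.3,1.6],[0,0,0],0],[[26,0.3,1.6],[0,0,0],0]]'
python3 - <<'E'
from h import *
s=state();print(s['force'],s['wrist_torque'],s['tool_pos'])
E
```

```text
time_s: 24.38
tool_pos: [0.5923, 0.0337, 0.0714]
tcp_rot: [-3.142, -0.0, 1.683]
force: [0.1, 0.2, -0.6]
opening: 0.157
finger_force: 30.0
[ 0.14803573  0.17557718 -0.59431696] [-0.10858347  0.12031984  0.00906364] [0.59228837 0.03368248 0.07137225]
```

```bash
python3 -m pendant '[[[4,0,0],[0,0,0],0],[[8,0,0],[0,0,0],0],[[12,0,0],[0,0,0],0],[[16,0,0],[0,0,0],0],[[20,0,0],[0,0,0],0],[[24,0,0],[0,0,0],0],[[24,0,0],[0,0,0],0]]'
python3 pre.py
```

```text
time_s: 25.25
tool_pos: [0.589, 0.0581, 0.0711]
tcp_rot: [-3.14, -0.001, 1.683]
force: [-5.3, 1.4, 0.1]
opening: 0.158
finger_force: 30.0
[0.5890247  0.05799052 0.07105675] [-3.13993996e+00 -1.02891743e-03  1.68312889e+00] 25.3
24 403 [-12.1   1.2] z 8.6
36 496 [-16.8   1.1] z 8.7
48 376 [-21.2   1.1] z 8.6
60 269 [-19.7 -12.5] z nan
72 436 [-25.3   1. ] z 8.6
80 327 [-25.7   0.6] z 8.6
leg end 82.7
pin z 0.045 831 [102.6 -20.   16.1] [104.3  23.7  25. ] [103.2   1.5  20.5]
pin z 0.055 2462 [102.7 -20.    3.5] [108.2  24.7  16.2] [104.5   2.3  11.1]
  return _methods._mean(a, axis=axis, dtype=dtype,
  ret = ret.dtype.type(ret / rcount)
```

```bash
python3 -m pendant '[[[3,0,0],[0,0,0],0],[[6,0,0],[0,0,0],0],[[8,0,0],[0,0,0],0],[[10,0,0],[0,0,0],0],[[10,0,0],[0,0,0],0],[[10,0,0],[0,0,0],0]]'
sed -i 's/(T\[...,0\]>88)/(T[...,0]>35)/;s/T\[...,0\]>60/T[...,0]>35/;s/,0\]>88/,0]>35/' pre.py; python3 pre.py 2>/dev/null; python3 -c "
from h import *
s=state();print(s['force'],s['wrist_torque'])"
```

```text
time_s: 26.05
tool_pos: [0.5887, 0.0673, 0.0715]
tcp_rot: [3.141, -0.0, 1.682]
force: [-1.7, 1.5, 0.1]
opening: 0.153
finger_force: 30.0
[0.58869126 0.06721195 0.0714609 ] [ 3.14112491e+00 -1.22812125e-04  1.68243920e+00] 26.1
24 412 [-11.    1.6] z 8.7
36 456 [-14.2   1.5] z 8.6
48 250 [-18.6 -13.1] z nan
60 355 [-16.9   8.5] z 6.7
72 590 [-20.6   1.3] z 8.5
80 378 [-21.9   1.3] z 8.6
leg end 82.8
pin z 0.045 554 [ 60.8 -19.9  16.5] [95.  22.8 25. ] [92.8  1.  20.6]
pin z 0.055 5143 [ 35.  -20.    1.5] [101.2  24.1  16.5] [74.4 -4.9  9.7]
pin z 0.07 1938 [ 40.4 -12.4  -4.5] [104.1  21.3   1.5] [60.2 -0.5 -2.4]
pin z 0.076 3548 [43.5 -9.8 -9. ] [103.3  10.3  -4.5] [68.6 -0.5 -6.5]
[-1.69405351  2.24913957 -0.08170913] [0.19342314 0.2565588  0.04105965]
```

```bash
python3 -m pendant '[[[1.4,0,0],[0,0,0],0],[[1.4,0,0],[0,0,0],0],[[1.4,0,0],[0,0,0],0]]'
python3 pre.py 2>/dev/null | head -8
```

```text
time_s: 26.48
tool_pos: [0.5885, 0.0685, 0.0715]
tcp_rot: [3.141, 0.0, 1.683]
force: [-0.6, 0.9, -0.0]
opening: 0.155
finger_force: 30.0
[0.5885232  0.06849355 0.07144771] [3.14120153e+00 9.91318360e-05 1.68253752e+00] 26.525
24 433 [-11.1   1.6] z 8.6
36 408 [-13.2   1.5] z 8.5
48 230 [-18.4 -12.8] z nan
60 440 [-16.3   7.9] z 9.9
72 606 [-19.7   1.7] z 8.6
80 399 [-21.    1.6] z 8.8
leg end 82.7
```

```bash
python3 -m pendant '[[[0,0,0],[0,0,0],0.3],[[0,0,0],[0,0,0],0.5],[[0,0,0],[0,0,0],0.6],[[0,0,-10],[0,0,0],0.7],[[0,0,-50],[0,0,0],1],[[0,0,-100],[0,0,0],1],[[0,0,-110],[0,0,0],1],[[0,0,-110],[0,0,0],1]]'
python3 -m pendant '[[[0,0,0],[0,0,0],1],[[0,0,0],[0,0,0],1]]'
python3 - <<'E'
from h import *
p,d,m=snap('wrist','w12.png');s=state();print(s['tool_pos'],s['time_s'])
C=cloud(m,d);A=R.from_euler('xyz',s['tcp_rot']);T=((C-s['tool_pos'])@A.as_matrix())*1000
H,S,V=cv2.split(cv2.cvtColor(p,cv2.COLOR_RGB2HSV))
k=((H<8)|(H>172))&(S>130)&(d>0)&(C[...,2]>.07)&(C[...,2]<.083)&(abs(T[...,0])<35)&(abs(T[...,1])<25)
P=T[k];r=cv2.minAreaRect(P[:,:2].astype(np.float32));print('tab',len(P),P.mean(0).round(1),np.round(r[0],1),np.round(r[1],1),r[2],'z',np.percentile(C[k][:,2],[5,50,95]))
k=(S<80)&(d>0)&(C[...,2]>.074)&(C[...,2]<.085)&(T[...,0]>35)&(T[...,0]<72)&(abs(T[...,1])<16);P=T[k];r=cv2.minAreaRect(P[:,:2].astype(np.float32));print('pin top',len(P),P.mean(0).round(1),np.round(r[0],1),np.round(r[1],1))
k=(S<80)&(d>0)&(abs(C[...,2]-.0625)<.004)&(T[...,0]>18)&(T[...,0]<90)&(abs(T[...,1])<30);P=T[k]
for x0 in (24,36,48,60,72,80):
    q=P[abs(P[:,0]-x0)<3]
    if len(q): print(x0,len(q),np.percentile(q[:,1],[0,99]).round(1))
go([.4474,.2825,.21],down(np.radians(6.4)))
b=cv2.imread('pics/w12.png')
camera('side')
E
```

```text
time_s: 27.52
tool_pos: [0.5884, 0.0686, 0.1817]
tcp_rot: [3.141, 0.0, 1.683]
force: [-0.1, 0.4, -0.4]
opening: 0.997
finger_force: 0.0
time_s: 27.78
tool_pos: [0.588, 0.0686, 0.1802]
tcp_rot: [-3.139, -0.0, 1.683]
force: [-0.5, 0.6, -0.2]
opening: 0.999
finger_force: 0.0
[0.58809111 0.06857434 0.18036436] 27.825
tab 101 [  8.1  -2.4 109.7] [ 7.1 -3.7] [11.   8.3] 5.5013203620910645 z [0.0701097  0.07056702 0.07150718]
pin top 946 [ 50.9   0.2 103. ] [50.6  0.1] [20.6 20.5]
24 41 [-3.   0.9]
36 63 [-10.6   0.9]
48 27 [-16.2 -13. ]
60 116 [-14.8   8.6]
72 108 [-18.    1.4]
80 32 [-19.2  -6.6]
shift [ 228.3 -116.   -29.4] turn [-0.1  -0.02  0.01]
```

View pics/w12.png

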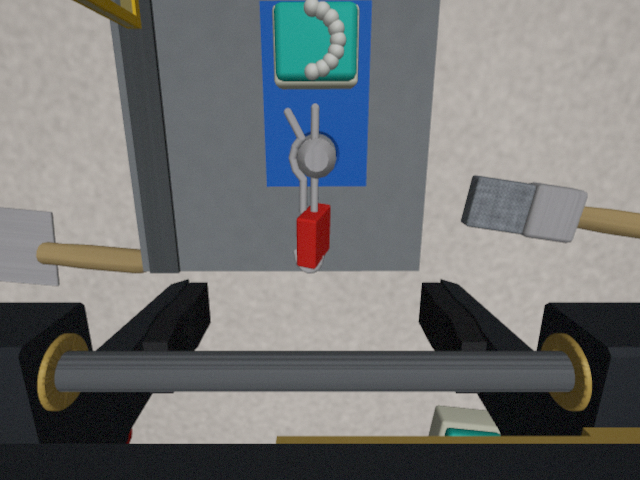

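The clip is through the pin with its sprung leg round the shank (pin at (316,155)), and the tab hangs free at (313,237). The plate is square to the station. Now to shut the guard.

```bash
python3 -m pendant '[[[40,-20,-30],[0,0,0],1],[[95,-48,-30],[0,0,0],1],[[150,-76,-30],[0,0,0],1],[[200,-102,-30],[0,0,0],1],[[228,-116,-30],[0,0,0],1],[[228,-116,-30],[0,0,0],0.8],[[228,-116,-30],[0,0,0],0.7],[[228,-116,-30],[0,0,0],0.6]]'
python3 - <<'E'
from h import *
p,d,m=snap('wrist','w13.png');s=state();C=cloud(m,d);X,Y,Z=C[...,0],C[...,1],C[...,2]
A=R.from_euler('xyz',s['tcp_rot']);T=((C-s['tool_pos'])@A.as_matrix())*1000
V=cv2.cvtColor(p,cv2.COLOR_RGB2HSV)[...,2]
k=(Z>.13)&(Z<.15)&(d>0)&(abs(T[...,0])<60)&(abs(T[...,1])<25);P=T[k];print(s['tool_pos'],len(P),cv2.minAreaRect(P[:,:2].astype(np.float32)))
go([.4470,.2828,.132],down(np.radians(6.4)))
E
```

```text
time_s: 28.88
tool_pos: [0.4483, 0.2813, 0.2112]
tcp_rot: [-3.141, 0.0, 1.681]
force: [-0.3, 0.9, -0.3]
opening: 0.686
finger_force: 0.0
[0.44826759 0.28135758 0.21124183] 2683 ((-6.6731414794921875, -2.3940868377685547), (13.829164505004883, 59.943328857421875), 89.79476165771484)
shift [ 1.6 -1.1 79.2] turn [-0.01  0.01 -0.08]
```

```bash
python3 -m pendant '[[[0,-1,30],[0,0,0],0.6],[[0,-1,60],[0,0,0],0.5],[[0,-1,79],[0,0,0],0.4],[[0,-1,79],[0,0,0],0.3],[[0,-1,79],[0,0,0],0],[[0,-1,79],[0,0,0],0],[[0,-1,79],[0,0,0],0],[[0,-1,79],[0,0,0],0]]'
python3 -m pendant '[[[0,0,0],[0,0,0],0],[[-10,0,0],[0,0,0],0],[[-28,0,0],[0,0,0],0],[[-48,0,0],[0,0,0],0],[[-68,0,0],[0,0,0],0],[[-88,0,0],[0,0,0],0],[[-108,0,0],[0,0,0],0],[[-124,0,0],[0,0,0],0]]'
```

```text
time_s: 29.92
tool_pos: [0.4467, 0.2821, 0.1333]
tcp_rot: [3.141, 0.0, 1.683]
force: [-3.3, -2.0, 6.9]
opening: 0.154
finger_force: 30.0
time_s: 30.92
tool_pos: [0.4609, 0.1584, 0.1333]
tcp_rot: [3.14, -0.0, 1.682]
force: [-1.9, 1.4, 5.0]
opening: 0.155
finger_force: 30.0
```

```bash
python3 -m pendant '[[[-12,0,0],[0,0,0],0],[[-24,0,0],[0,0,0],0],[[-34,0,0],[0,0,0],0],[[-38,0,0],[0,0,0],0],[[-42,0,0],[0,0,0],0],[[-46,0,0],[0,0,0],0],[[-49,0,0],[0,0,0],0],[[-49,0,0],[0,0,0],0]]'
```

```text
time_s: 31.92
tool_pos: [0.466, 0.1132, 0.1333]
tcp_rot: [3.139, -0.006, 1.682]
force: [-2.1, 24.5, 5.4]
opening: 0.155
finger_force: 30.0
```

```bash
python3 -m pendant '[[[2,0,0],[0,0,0],0],[[2,0,0],[0,0,0],0.4],[[2,0,0],[0,0,0],0.6],[[2,0,0],[0,0,0],0.7],[[2,0,-30],[0,0,0],0.8],[[2,0,-80],[0,0,0],1],[[2,0,-110],[0,0,0],1],[[2,0,-110],[0,0,0],1]]'
python3 -m pendant '[[[0,0,0],[0,0,0],1],[[0,0,0],[0,0,0],1],[[0,0,0],[0,0,0],1]]'
python3 - <<'E'
from h import *
p,d,m=snap('wrist','w14.png');s=state();C=cloud(m,d);X,Y,Z=C[...,0],C[...,1],C[...,2]
A=R.from_euler('xyz',s['tcp_rot']);T=((C-s['tool_pos'])@A.as_matrix())*1000
H,S,V=cv2.split(cv2.cvtColor(p,cv2.COLOR_RGB2HSV))
k=(Z>.13)&(Z<.15)&(d>0)&(abs(T[...,0])<60)&(abs(T[...,1])<25);P=T[k];print(s['tool_pos'],s['time_s'],len(P),P.mean(0),cv2.minAreaRect(P[:,:2].astype(np.float32)),cv2.minAreaRect((C[k][:,:2]*1000).astype(np.float32)))
b=(H>105)&(H<130)&(S>120)&(d>0)&(X>.5)&(X<.66)&(Y>.04)&(Y<.26);print('plate',cv2.minAreaRect((C[b][:,:2]*1000).astype(np.float32)),np.median(C[b][:,2]))
r=((H<8)|(H>172))&(S>130)&(d>0)&(X>.55)&(X<.63)&(Y>.02)&(Y<.12);print('tab',r.sum(),C[r].mean(0).round(4) if r.any() else '')
print(s['force'])
E
```

```text
time_s: 32.92
tool_pos: [0.4665, 0.112, 0.2441]
tcp_rot: [3.137, 0.001, 1.682]
force: [0.1, -1.2, 0.3]
opening: 0.925
finger_force: 0.0
time_s: 33.3
tool_pos: [0.4656, 0.1121, 0.2416]
tcp_rot: [-3.14, -0.0, 1.683]
force: [0.4, 0.1, -0.6]
opening: 1.001
finger_force: 0.0
[0.46563772 0.11213859 0.2418448 ] 33.35 2084 [-3.94070892e+00 -3.64039237e-02  1.00021448e+02] ((-6.143413543701172, 0.10168743133544922), (59.888343811035156, 13.701794624328613), 0.30499327182769775) ((466.32025146484375, 106.04409790039062), (13.703290939331055, 59.889007568359375), 6.104209899902344)
plate ((556.6336059570312, 152.15850830078125), (114.43887329101562, 115.91972351074219), 6.433935642242432) 0.03561771657545637
tab 418 [0.582  0.0782 0.0637]
[ 0.26887461 -0.25284763 -0.37104435]
```

```bash
python3 -c "
from station import *
print(sign_off())"
```

```text
the job is handed in; nothing more can be done
None
```

I opened the guard, set the carrier flat and square on the pin, pushed the clip home with its leg snapped round the shank, and shut the guard (about 170 mm, stop to stop). The job was handed in at 33 s, and no verdict came back.

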